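Set a gauge block to the pointer without backlash

TASK

Fetch the orange block from its pocket in the grey tray, set it down on the black rubber pad to change your grip from its ends to its long sides, then lay it lengthways between the low side rails of the gauge's slide, pushed squarely home against the dark end stop. Let go, then with the black knob wind the block away from the knob until its free end is about 5 mm past the red pointer, and wind back clockwise until that end is level with the pointer tip, so that the play in the yellow drive pin is taken up in the pulling (clockwise) direction. Leave the tray's other blocks and the loose things on the bench where they are.

Things in the scene. Friction and masses are not known exactly. Their poses are not given: they have to be found in the camera images.
- block: The orange block, 36 x 64 x 40 mm (x, y, z), 0.3 kg (varies), with a small white label on top. Origin: centre of its underside; y runs along its 64 mm length, z up. Either end may face the stop. Starts upright in one of the tray's three pockets.
- steel_block: Bare steel-coloured block of the same size, in another pocket. Leave it there.
- blue_block: Blue block of the same size, in the third pocket. Leave it there.
- tray: Fixed grey tray 100 (x) x 142 (y) x 40 mm, origin under its centre, floor 4 mm. Three pockets at y = -46, 0, +46 mm between four walls 6 mm thick, 56 mm long (x), 40 mm high. Blocks lie with their length along the tray's x. The walls hide a block's long sides (2 mm gap, block tops 4 mm above), so it can only be gripped by its two free ends, which stick out 4 mm.
- pad: Fixed black rubber pad on the bench, 85 (x) x 145 (y) x 3 mm, origin at the centre of its underside. The block is set down here to change the grip.
- gauge: Fixed setting gauge. Grey bed: x -65 to +65 mm, y -180 to +140 mm, 20 mm high. Origin on the bench, below the middle of the home block as built; y is the travel direction, +y away from the knob, z up. The blue drive box under the knob fills y -175 to -95 mm, 45 mm high; a blue bearing block at the +y end is 48 mm high.
- stop_face (a point): On the moving slide: middle of the dark end stop's face, at the level of the slide's floor (50 mm above the bench); axes as the gauge's. The home block's origin is 32 mm from it along +y. Stop 54 mm wide, 25 mm high. The floor runs from here to y = +82 mm, open at that end, between two rails (inner faces at x = -21 and +21 mm, 6 mm thick, 8 mm high, y 0 to +76 mm).
- pin_top (a point): Top of the yellow drive pin (the screw's nut), 64 mm above the bench, in a slot of the slide on the knob side of the stop. The slot has 4 mm of play: the pin stands 27 to 31 mm to the -y side of stop_face. The knob moves the pin at once, the slide only once the pin bears on a slot end: 31 mm = pulling (after clockwise turning), 27 mm = pushing (after anticlockwise).
- knob (a joint): Knob turn in rad, 0 at the start, positive anticlockwise seen from above. 1 rad moves the pin 8 mm (coarse multi-start screw) (positive: +y, away from the knob). Range -1.2 to 6. Friction about 0.15 N m; it stays where it is left. The slide rubs with about 5 N and stays put while the pin crosses the slot; a push by hand shifts it only within the 4 mm of play.
- knob_grip (a point): Grip point on the knob's upright axis, 75 mm above the bench; turns with the knob, x along its bar (y across it), z up. The knob is an upright black bar 50 mm long, 14 mm thick, its top 87 mm above the bench, with a white line on the top of its +x half, on a steel disc of 28 mm radius (top 53 mm above the bench).
- pointer_tip (a point): Tip of the fixed red pointer, 83.5 mm above the bench, 26.5 mm to the +x side of the slide's middle line, axes as the gauge's. Done when the block's +y end face (32 mm from its origin) has this y. Its post and arm reach from the tip to 37 mm beyond in +x, 14 mm wide in y, 88 mm above the bench. At the start the home block's end would lie 5 to 17 mm short of it.
- ring_gauge: Loose steel ring, 70 mm across, 22 mm high. Bystander.
- oil_can: Loose white bottle, 48 mm across, 110 mm high. Bystander.
- parts_cup: Loose black cup, 70 mm across, 60 mm high. Bystander.
- roller: Loose upright steel roller, 44 mm across, 60 mm high. Bystander.
- driver: Loose screwdriver lying on the bench. Bystander.
Things that resemble listed ones, but are neither listed nor needed, are in the scene too. What is meant by the block is not green, purple or turquoise, and is the smaller of those in its own colour.

How it is judged:
On the way, in this order (a step that is already met when the one before it is completed fails the run):
1. the orange block rests on the rubber pad, let go (contact force between the fingers and block below 0.1 N and z of block in the frame of pad between 0.001 and 0.006 m and x of block in the frame of pad between -0.05 and 0.05 m and y of block in the frame of pad between -0.08 and 0.08 m and angle between block's own z axis and vertical below 0.1 rad), for 0.2 s.
2. the block lies in the slide's bay, within 2 mm of the end stop, squarely and let go (contact force between the fingers and block below 0.1 N and y of block in the frame of stop_face between 0.0305 and 0.034 m and z of block in the frame of stop_face between -0.002 and 0.003 m and x of block in the frame of stop_face between -0.006 and 0.006 m and angle between the y axis of block and the y axis of stop_face, either way round below 0.06 rad and angle between block's own z axis and vertical below 0.05 rad), for 0.2 s.
3. wound past: the block's free end stands at least 3 mm beyond the pointer tip (y of block in the frame of pointer_tip above -0.029 m), for 0.1 s.
At the end, for the whole second after the job is handed in: The block lies let go in the slide's bay, its end within 2 mm of the end stop and square to it (0.06 rad); its free end face is level with the pointer tip to within 1.6 mm along the gauge; the drive pin bears on the pulling (knob side) end of its slot to within 1 mm; all is at rest (all of step 2 and y of block in the frame of pointer_tip between -0.0336 and -0.0304 m and y of pin_top in the frame of stop_face below -0.03 m and linear speed of block below 0.005 m/s); the robot touches nothing.
It fails at once if another block leaves its place (20 mm) (distance of any of steel_block, blue_block from where it was at the start of the episode above 0.02 m).
It fails at once if a loose bystander is shifted by more than 30 mm (distance of any of ring_gauge, oil_can, parts_cup, roller, driver from where it was at the start of the episode above 0.03 m).
It also fails if it takes over 72 s, if anything falls off the work surface, if the arm or the gripper's body presses on something with over 40 N, if the wrist force passes 120 N, or if a joint passes its speed limit or range.

ROBOT

A 6-joint arm with a two-finger parallel gripper is mounted at the origin on the work surface. World frame = base frame: x ahead of the robot, y to its left, z up, the work surface at z = 0. Lengths are in m, angles in rad, forces in N, time in s.
With the tool pointing down it reaches from about 0.275 to 0.875 m from the base axis. Payload 12.5 kg.
Tool frame: the origin (TCP) lies on the centre line of the jaws, within the pads' length; the fingertips stand r.finger_overhang ahead of it and the grasp point (between the pads) lies 3 mm ahead of it (r.finger_overhang is the distance from the TCP to the fingertips, in m); z points along the fingers, y is the line along which they close (so a half turn about z gives the same grasp; the last joint's range is limited). The gripper opens to 85 mm and grips with 20 to 120 N. Pads are 22 mm wide; open, the fingers measure 114 mm over their backs; the gripper's body (76 mm by 85 mm) begins 54 mm behind the grasp point. The pads swing forward as they close: fully open they stand 13 mm farther back than shut.
Start: joints at [-1.391, 0.351, 1.652, -0, 1.139, -0.085], TCP at [0.144, -0.531, 0.253] pointing down, gripper open.
Joint ranges: [-2.75, 2.75], [-0.79, 2.1], [0.01, 2.65], [-1.57, 4.71], [0.07, 3.14], [-2.87, 2.87]. Speed limits (rad/s): [2.22, 2.22, 2.79, 3.14, 3.14, 3.14].

INTERFACE

Orientations are given as a unit quaternion [x, y, z, w].
In Python, from cell import r, optics gives the robot as it stands. The module is installed in compiled form; this text tells all that it offers. Calls block until the motion is done:
- r.move_to(position, orientation): joint-space move of the TCP to a pose.
- r.move_linear(position, rot=None, vel=0.15): straight line of the TCP; rot=None keeps the orientation; vel is the mean speed in m/s.
- r.set_joints(angles): joint-space move.
- r.set_gripper(opening, squeeze=None): opening from 0.0 (shut) to 1.0 (fully open); squeeze is the grip in N (None keeps the last); returns when the fingers have stopped.
- r.sleep(seconds).
- r.inverse_kinematics(position, orientation): joint angles nearest the present ones, or None.
- optics.get_image(name): name is "scene" or "top" or "wrist"; returns a dict with "pixels" (384x512x3 uint8, red, green, blue), "depth" (384x512 float32, m along the optical axis (not along the pixel's ray), 0 where there is no reading), "fx", "fy", "cx", "cy" (pixels), "camera_from_world" (4x4, takes a point from world to camera coordinates); the wrist camera has in their place "mount" (4x4, takes a point from camera to tool coordinates, whose origin is the TCP and whose axes are the flange's). Camera axes: x right, y down, z forward; pixel columns grow to the right and rows downward; lengths in m; the calibration is good to about 2 mm. A picture is of the moment at which its call begins: read the wrist's pose just before it.
A pose or a line that the arm cannot do raises r.PlanningError and nothing moves.
- r.hand_in(): hands the job in; it is judged then, once.
Readings, each from a call of its own:
- r.current_t(): time.
- r.current_q(): joint angles.
- r.current_qvel(): joint speeds.
- r.current_effort(): joint torques, N m.
- r.current_tool_pos(): TCP position.
- r.current_ee_rot(): TCP orientation.
- r.current_contact_force(): force on the tool from outside, world axes, zero at the start.
- r.current_torque(): the same for the moment, N m.
- r.current_opening(): opening from 0.0 (shut) to 1.0 (fully open).
- r.current_finger_force(): force on a finger pad.
Only numpy, scipy, OpenCV 4.12 (cv2) and the standard library are available. Lean on these libraries where they do the work, as an engineer would, in place of code of your own. Each camera call takes 0.05 s, during which the arm holds its last target. There are 200 camera calls.

## Working session

There is one attempt and no reset: what is moved stays moved. The work goes in short steps, each a Python script; the robot and the scene stay as the last script left them, time stands still between calls to the robot, and variables do not carry over. Pictures are saved under pics/ and viewed, at most 10 in all, crops included, and the job is handed in when it is done.

```bash
mkdir -p pics; cat > h.py <<'E'
import numpy as np, cv2
from cell import r, optics
from scipy.spatial.transform import Rotation as R
def img(n,save=None):
    d=optics.get_image(n)
    if save: cv2.imwrite('pics/'+save,d['pixels'][:,:,::-1])
    return d
def cloud(d):
    h,w=d['depth'].shape; u,v=np.meshgrid(np.arange(w),np.arange(h)); z=d['depth']
    P=np.stack([(u-d['cx'])/d['fx']*z,(v-d['cy'])/d['fy']*z,z],-1)
    T=np.linalg.inv(d['camera_from_world']); return P@T[:3,:3].T+T[:3,3]
def ray(d,uv,zp):
    T=np.linalg.inv(d['camera_from_world']); uv=np.atleast_2d(uv).astype(float)
    D=np.c_[(uv[:,0]-d['cx'])/d['fx'],(uv[:,1]-d['cy'])/d['fy'],np.ones(len(uv))]@T[:3,:3].T
    o=T[:3,3]; return o+D*((zp-o[2])/D[:,2])[:,None]
def down(yaw): # tool z down, tool y axis (closing) at world angle yaw
    y=np.array([np.cos(yaw),np.sin(yaw),0]); z=np.array([0,0,-1.]); x=np.cross(y,z)
    return R.from_matrix(np.c_[x,y,z]).as_quat()
E
python3 - <<'E'
from h import *
t=img('top','top.png'); s=img('scene','scene.png')
np.savez('top.npz',**t); np.savez('scene.npz',**s)
print(r.current_t(),r.finger_overhang, r.current_ee_rot())
for d in (t,s): print(np.linalg.inv(d['camera_from_world'])[:3], d['fx'])
E
```

```text
0.1 0.022 [ 9.91248978e-01  1.32004412e-01 -2.41815345e-05 -5.45922984e-04]
[[-2.06228118e-02 -9.96257106e-01  8.39433083e-02  3.45487260e-01]
 [-9.99787271e-01  2.05781885e-02 -1.39687306e-03  2.02575366e-02]
 [-3.35756515e-04 -8.39542586e-02 -9.96469553e-01  1.80398835e+00]] 474.6586192657006
[[ 0.47913899  0.56031798 -0.67562533  1.40131463]
 [ 0.87767775 -0.31494053  0.36123984 -0.47748942]
 [-0.01037262 -0.76606542 -0.64267891  0.9342867 ]] 450.1808710812111
```

View pics/top.png

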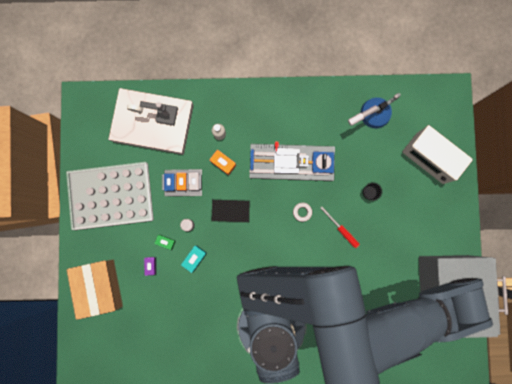

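View pics/scene.png

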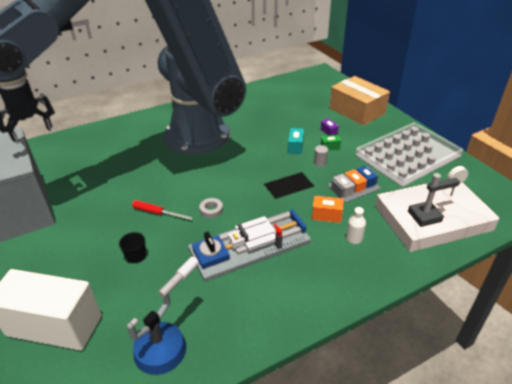

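In the top view there are two orange blocks: one at (181,182) in the tray's middle pocket, and a bigger loose one at (223,162). The tray one fits because it is the smaller of the two and sits in a pocket. I'll confirm that in a crop. The pad is at (230,211), the gauge at (292,162) with its knob at (323,162), and the red pointer at (277,146).

```bash
python3 - <<'E'
from h import *
t=dict(np.load('top.npz')); s=dict(np.load('scene.npz'))
p=t['pixels'][130:230,150:350,::-1]; cv2.imwrite('pics/c1.png',cv2.resize(p,None,fx=4,fy=4,interpolation=cv2.INTER_CUBIC))
def rect(d,m,z,name,amin=15):
    c,_=cv2.findContours(m.astype(np.uint8),cv2.RETR_EXTERNAL,cv2.CHAIN_APPROX_NONE)
    for k in c:
        if len(k)<amin: continue
        P=ray(d,k[:,0],z)[:,:2]*1000
        (cx,cy),(w,h),a=cv2.minAreaRect(P.astype(np.float32)); print(name,k[:,0].mean(0).round(),round(cx,1),round(cy,1),round(w,1),round(h,1),round(a,1))
hsv=cv2.cvtColor(t['pixels'],cv2.COLOR_RGB2HSV); H,S,V=[hsv[...,i].astype(int) for i in range(3)]
roi=np.zeros(H.shape,bool); roi[130:230,150:350]=1
rect(t,roi&(H>8)&(H<18)&(S>180)&(V>150),.044,'orange')
rect(t,roi&(V<40),.003,'black')
rect(t,roi&((H<5)|(H>175))&(S>160)&(V>120),.088,'red',4)
rect(t,roi&(H>100)&(H<125)&(S>120)&(V>60),.045,'blue',8)
rect(t,roi&(S<90)&(V>60),.02,'grey')
E
```

```text
orange [181. 182.] 543.6 323.5 29.9 56.7 89.6
orange [222. 162.] 614.5 168.7 87.0 48.7 51.9
red [341. 228.] 359.8 -261.7 25.2 10.8 88.8
red [276. 145.] 665.8 -32.5 7.3 22.2 88.7
blue [169. 182.] 542.5 368.0 29.9 60.4 89.7
blue [323. 162.] 606.1 -208.0 74.9 75.3 88.1
blue [251. 159.] 622.8 60.0 9.7 68.1 85.6
grey [187. 224.] 387.4 307.8 56.5 41.2 88.8
grey [218. 220.] 395.9 185.4 71.4 20.1 70.4
grey [333. 219.] 391.2 -236.8 132.1 29.2 45.0
grey [302. 212.] 421.6 -126.5 75.3 75.2 88.8
grey [240. 207.] 432.2 131.1 120.0 83.8 86.7
grey [213. 203.] 458.5 204.0 15.1 37.7 88.8
grey [151. 201.] 475.0 439.1 11.3 151.2 90.0
grey [182. 182.] 544.4 325.7 156.1 106.4 88.8
grey [232. 168.] 594.2 136.7 25.5 63.1 62.7
grey [222. 161.] 620.2 170.9 35.9 19.0 51.8
grey [323. 161.] 611.4 -213.3 56.9 57.6 88.3
grey [213. 154.] 643.9 200.7 24.4 59.3 44.3
grey [298. 161.] 619.1 -92.9 328.6 150.9 86.9
grey [219. 134.] 721.6 183.7 57.3 38.6 88.8
grey [169. 140.] 698.5 373.0 145.2 92.5 88.8
```

View pics/c1.png

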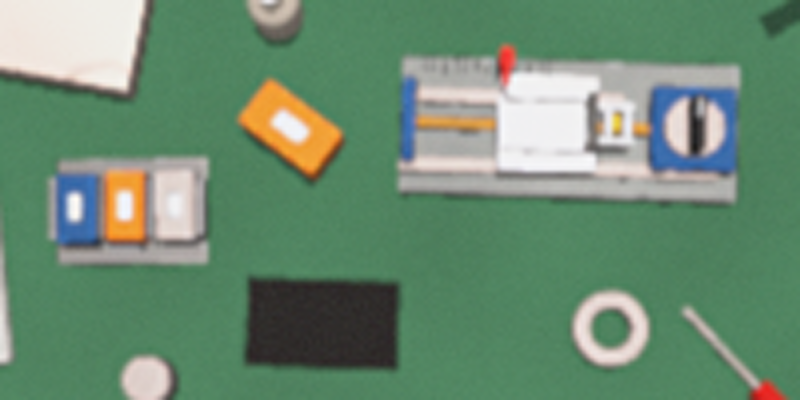

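The crop confirms it: the pocketed orange block is about 57x30 mm apparent and the loose decoy about 87x49, so the target is the one in the tray's middle pocket. Next I'll refine with the wrist camera.

```bash
cat >> h.py <<'E'
def wimg(name):
    p=r.current_tool_pos(); q=r.current_ee_rot(); d=dict(optics.get_image('wrist'))
    T=np.eye(4); T[:3,:3]=R.from_quat(q).as_matrix(); T[:3,3]=p
    d['camera_from_world']=np.linalg.inv(T@d['mount'])
    if name: cv2.imwrite('pics/'+name+'.png',d['pixels'][:,:,::-1]); np.savez(name+'.npz',**d)
    return d
E
python3 - <<'E'
from h import *
r.move_to([.57,-.08,.40],down(0.)); d=wimg('wg'); print(d['mount'],d['fx']); print(r.current_t(),r.current_q())
r.move_to([.50,.23,.40],down(0.)); wimg('wt'); print(r.current_t(),r.current_q())
cv2.imwrite('pics/w2.png',np.hstack([cv2.resize(cv2.imread(f'pics/{n}.png'),(400,300)) for n in('wg','wt')]))
E
```

```text
[[ 5.02387180e-04 -9.53166034e-01 -3.02447118e-01  7.71518298e-02]
 [ 9.99999859e-01  4.26551905e-04  3.16790325e-04 -5.93064225e-04]
 [-1.72944384e-04 -3.02447235e-01  9.53166114e-01 -1.21248698e-01]
 [ 0.00000000e+00  0.00000000e+00  0.00000000e+00  1.00000000e+00]] 293.1367711945494
2.425 [-2.21571287e-01  2.95318378e-01  1.37087122e+00 -1.16881883e-04
  1.47575517e+00 -2.20272274e-01]
3.6833 [ 3.44517312e-01  2.44252807e-01  1.43698969e+00 -2.24500456e-04
  1.46049403e+00  3.46000893e-01]
```

View pics/w2.png

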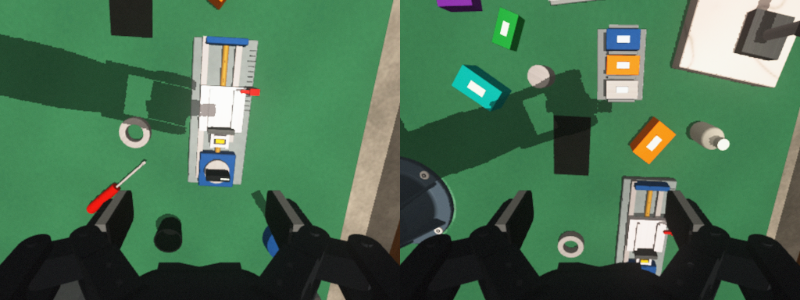

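The left image shows the gauge (full-resolution knob near (278,225), pointer tip near (305,118)). The right image shows the tray with orange in the middle (798-512=286,82) and the pad. I'll take closer views for precision.

```bash
python3 - <<'E'
from h import *
r.move_to([.61,-.21,.25],down(0.)); wimg('g1'); print(r.current_t())
r.move_to([.545,.24,.22],down(0.)); wimg('t1'); print(r.current_t())
cv2.imwrite('pics/w3.png',np.hstack([cv2.imread('pics/g1.png')[:300,130:400],cv2.imread('pics/t1.png')[:300,130:400]]).repeat(1,0))
E
```

```text
5.475
7.1917
```

View pics/w3.png

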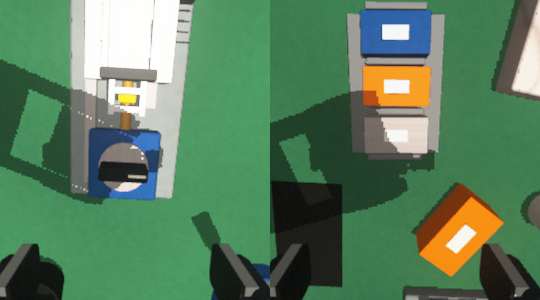

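The left crop shows the knob bar (full-res ~(253,172)), the yellow pin (257,99), the dark stop (258,73) and the drive box. The right crop shows the tray with orange at (256,86).

```bash
python3 - <<'E'
from h import *
def rect(P,n):
    (cx,cy),(w,h),a=cv2.minAreaRect((P[:,:2]*1000).astype(np.float32)); print(n,len(P),round(cx,1),round(cy,1),round(w,1),round(h,1),round(a,1),'z',P[:,2].mean().round(4))
def big(m):
    n,l,s,_=cv2.connectedComponentsWithStats(m.astype(np.uint8)); k=1+s[1:,4].argmax(); return l==k
def go(f,items):
    d=dict(np.load(f+'.npz')); W=cloud(d); hsv=cv2.cvtColor(d['pixels'],cv2.COLOR_RGB2HSV).astype(int); H,S,V=hsv[...,0],hsv[...,1],hsv[...,2]
    for n,(c,z,roi) in items.items():
        m=eval(c); b=np.zeros_like(m); b[roi[1]:roi[3],roi[0]:roi[2]]=1; m=big(m&b&(abs(W[...,2]-z)<.006))
        uv=np.argwhere(m)[:,::-1]; P=ray(d,uv,z); P[:,2]=W[m][:,2]; rect(P,f+' '+n)
    return d,W
print('--tray')
or_='(H>6)&(H<20)&(S>150)'; bl='(H>100)&(H<125)&(S>120)'
go('t1',{'orange+lbl':('V>60',.044,(215,64,300,108)),'orange':(or_,.044,(200,50,310,120)),'blue':(bl,.044,(200,0,310,70)),'decoy':(or_,.06,(260,170,380,290)),'pad':('V<60',.003,(130,170,215,290))})
go('wt',{'pad':('V<60',.003,(180,140,260,230)),'orange':(or_,.044,(240,50,310,110))})
print('--gauge')
d,W=go('g1',{'box':('(H>100)&(H<125)&(S>100)',.045,(210,120,300,205)),'knob':('V<70',.087,(215,150,290,190)),'pin':('(H>20)&(H<35)&(S>150)',.064,(235,85,275,115)),'stop':('V<120',.075,(220,60,300,85)),'bed':('S<60',.02,(190,0,330,205))})
go('wg',{'box':('(H>100)&(H<125)&(S>100)',.045,(240,180,310,250)),'knob':('V<70',.087,(250,210,300,240)),'pin':('(H>20)&(H<35)&(S>150)',.064,(262,170,300,195)),'bed':('S<80',.02,(220,40,340,240)),'bearing':('(H>100)&(H<125)&(S>100)',.048,(250,40,330,70)),'red':('((H<6)|(H>174))&(S>150)',.086,(295,105,340,130))})
E
```

```text
--tray
t1 orange+lbl 2649 545.8 326.6 35.9 63.9 89.1 z 0.0446
t1 orange 2243 546.1 326.5 35.8 63.4 89.0 z 0.0445
t1 blue 2612 545.2 372.2 35.8 63.4 90.0 z 0.0446
t1 decoy 462 625.5 188.6 45.7 46.4 51.6 z 0.0545
t1 pad 5712 434.3 147.2 145.9 86.5 86.9 z 0.0032
wt pad 3425 434.3 147.9 145.9 86.2 86.5 z 0.0031
wt orange 888 545.6 327.1 35.9 63.9 89.2 z 0.0444
--gauge
g1 box 2665 607.7 -205.5 79.7 78.4 86.9 z 0.0452
g1 knob 634 607.5 -205.4 15.0 49.2 86.9 z 0.0869
g1 pin 136 611.5 -132.8 7.1 17.4 85.5 z 0.0645
g1 stop 11 605.2 -114.8 9.5 0.0 0.1 z 0.073
g1 bed 3992 646.4 -144.1 216.3 58.0 86.7 z 0.0204
wg box 1051 607.5 -204.1 80.8 78.2 87.0 z 0.0449
wg knob 228 607.3 -203.4 15.9 47.0 90.0 z 0.0863
wg pin 49 611.4 -131.7 6.7 16.4 90.0 z 0.0643
wg bed 2063 558.2 -87.5 316.8 23.0 87.8 z 0.0202
wg bearing 449 621.8 59.8 11.7 78.5 86.9 z 0.0483
wg red 151 662.7 -31.3 11.2 33.7 90.0 z 0.0877
```

```bash
cat >> h.py <<'E'
GY=np.array([.0535,.9986]); GX=np.array([.9986,-.0535]); KN=np.array([.6076,-.2052])
def tog(P):
    q=P[...,:2]-KN; return np.stack([q@GX*1000,q@GY*1000-135,P[...,2]*1000],-1)
def fromg(x,y): return KN+(x*GX+(y+135)*GY)/1000
E
python3 - <<'E'
from h import *
for f in('wg','g1'):
    d=dict(np.load(f+'.npz')); G=tog(cloud(d)); d_=d['pixels']
    for xs in((-15,-5),(5,15),(23,26)):
        m=(G[...,0]>xs[0])&(G[...,0]<xs[1])&(G[...,1]>-90)&(G[...,1]<90)&(d['depth']>0)&(G[...,2]>22)
        P=G[m]; o=np.argsort(P[:,1]); P=P[o]
        print(f,xs,[ (int(y),int(round(np.median(P[(P[:,1]>=y)&(P[:,1]<y+3),2])))) for y in range(-84,78,3) if ((P[:,1]>=y)&(P[:,1]<y+3)).any()])
    # stop-floor extents
    m=(abs(G[...,2]-50)<2.5)&(abs(G[...,0])<19)&(abs(G[...,1])<100); print('floor y',np.percentile(G[m][:,1],[.5,1,99,99.5]), 'x', np.percentile(G[m][:,0],[1,99]))
    m=(abs(G[...,2]-58)<2.5)&(abs(G[...,0])<40)&(abs(G[...,1])<60); print('rails y',np.percentile(G[m][:,1],[1,99]),'x', np.percentile(G[m][:,0],[0.5,99.5]), [np.median(G[m&(np.sign(G[...,0])==s)][:,0]) for s in(-1,1)])
    m=(abs(G[...,2]-75)<2.5)&(abs(G[...,0])<40)&(abs(G[...,1]+36)<20); print('stop',m.sum(),m.any() and np.percentile(G[m],[1,50,99],axis=0))
    px=d['pixels'].astype(int); m=(px[...,0]>120)&(px[...,1]<60)&(px[...,2]<60)&(abs(G[...,1]-40)<30)&(abs(G[...,0]-45)<30)&(G[...,2]>70); print('red',m.sum(),m.any() and np.c_[G[m].min(0),G[m].max(0)])
    if m.any():
        for a in range(24,66,4):
            k=m&(abs(G[...,0]-a)<2); 
            if k.any(): print(a,G[k][:,1].min().round(1),G[k][:,1].max().round(1),k.sum())
E
```

```text
wg (-15, -5) [(-78, 58), (-75, 60), (-72, 59), (-69, 57), (-66, 63), (-63, 62), (-60, 61), (-57, 60), (-54, 59), (-51, 58), (-45, 75), (-42, 75), (-39, 75), (-36, 62), (-33, 50), (-30, 50), (-27, 51), (-24, 50), (-21, 51), (-18, 50), (-15, 50), (-12, 458), (-9, 459), (-6, 459), (-3, 458), (0, 445), (3, 458), (6, 458), (9, 50), (12, 51), (15, 51), (18, 50), (21, 51), (24, 51), (27, 50), (30, 51), (33, 50), (36, 50), (39, 50), (42, 50), (45, 49), (48, 31), (51, 30), (54, 34), (57, 32), (60, 28), (63, 27), (66, 30), (69, 27), (72, 26), (75, 34)]
wg (5, 15) [(-78, 59), (-75, 60), (-72, 58), (-69, 56), (-66, 59), (-63, 62), (-60, 60), (-57, 60), (-54, 59), (-51, 59), (-45, 75), (-42, 75), (-39, 75), (-36, 66), (-33, 50), (-30, 50), (-27, 51), (-24, 441), (-21, 443), (-18, 444), (-15, 444), (-12, 444), (-9, 444), (-6, 442), (-3, 445), (0, 456), (3, 437), (6, 50), (9, 50), (12, 51), (15, 50), (18, 50), (21, 50), (24, 50), (27, 50), (30, 50), (33, 51), (36, 50), (39, 50), (42, 50), (45, 50), (48, 30), (63, 31), (66, 27), (75, 23)]
wg (23, 26) [(-78, 22), (-72, 32), (-69, 32), (-66, 32), (-63
[... 1882 characters left out ...]
-60, 32), (-57, 32), (-54, 32), (-51, 32), (-48, 32), (-45, 74), (-42, 75), (-39, 76), (-36, 75), (-33, 59), (-30, 58), (-27, 58), (-24, 59), (-21, 59), (-18, 58), (-15, 59), (-12, 59), (-9, 59), (-6, 59), (-3, 59), (0, 59), (3, 59), (6, 59), (9, 59), (12, 59), (15, 59), (18, 59), (21, 59), (24, 59)]
floor y [-32.61767878 -32.34968797  26.64884552  27.0179176 ] x [-18.62086351  18.57628361]
rails y [-59.30298144  24.80342728] x [-27.12559639  26.66612127] [np.float64(-23.060153616556267), np.float64(22.719296952041283)]
stop 641 [[-2.61852807e+01 -4.48190751e+01  7.35415033e+01]
 [-7.38218857e-02 -3.97951143e+01  7.54752001e+01]
 [ 2.62248518e+01 -3.49174388e+01  7.73292376e+01]]
red 0 False
```

```bash
python3 - <<'E'
from h import *
F=lambda:(np.round(r.current_t(),2),np.round(r.current_opening(),3),np.round(r.current_finger_force(),1),np.round(r.current_contact_force(),1),np.round(r.current_tool_pos(),4))
ty=np.deg2rad(-.9); B=[.546,.3266]; q=down(ty)
r.move_to([*B,.12],q); r.move_linear([*B,.034],vel=.15); print(F())
r.set_gripper(0.,50); print(F())
r.move_linear([*B,.13],vel=.2); print(F())
P=[.4343,.1475]; q=down(np.deg2rad(86.93))
r.move_to([*P,.12],q); r.move_linear([*P,.0335],vel=.12); print(F())
r.set_gripper(1.0); r.sleep(.25); print(F())
r.move_linear([*P,.16],vel=.25)
q=down(np.deg2rad(-3.07)); r.move_to([P[0],P[1]-.03,.18],q); wimg('p1'); print(F())
d=dict(np.load('p1.npz')); W=cloud(d); px=d['pixels'];hsv=cv2.cvtColor(px,cv2.COLOR_RGB2HSV)
m=(hsv[...,0]>6)&(hsv[...,0]<20)&(hsv[...,1]>150)&(abs(W[...,2]-.043)<.006)&(abs(W[...,0]-P[0])<.08)&(abs(W[...,1]-P[1])<.08)
print(m.sum(),cv2.minAreaRect((ray(d,np.argwhere(m)[:,::-1],.043)[:,:2]*1000).astype(np.float32)),W[m][:,2].mean())
E
```

```text
(np.float64(8.51), np.float64(1.003), np.float64(0.0), array([0.1, 0.6, 0.6]), array([0.5468, 0.3266, 0.0353]))
(np.float64(8.84), np.float64(0.739), np.float64(56.2), array([-0.2, -1. ,  7.1]), array([0.5468, 0.3269, 0.0355]))
(np.float64(9.48), np.float64(0.739), np.float64(55.4), array([-0.5,  1. , -2.9]), array([0.5454, 0.3263, 0.129 ]))
(np.float64(11.9), np.float64(0.741), np.float64(58.8), array([-5.2, -4.3, 10.9]), array([0.4338, 0.1473, 0.0337]))
(np.float64(12.51), np.float64(1.0), np.float64(0.0), array([ 0. ,  0.1, -1. ]), array([0.4343, 0.1475, 0.0335]))
(np.float64(14.57), np.float64(0.994), np.float64(0.0), array([ 0.4,  0.3, -0.6]), array([0.4341, 0.1175, 0.1795]))
1698 ((433.2161560058594, 147.4752960205078), (63.387271881103516, 35.89882278442383), 87.03224182128906) 0.04339819856813101
```

View pics/p1.png

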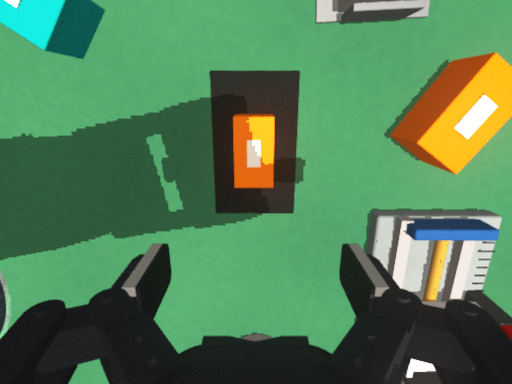

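The block stands let go on the pad at pixel (254,151), i.e. (433.2,147.5) mm, yaw about 87°. Next I regrip it by its long sides and place it in the slide.

```bash
python3 - <<'E'
from h import *
F=lambda:(np.round(r.current_t(),2),np.round(r.current_opening(),3),np.round(r.current_finger_force(),1),np.round(r.current_contact_force(),1),np.round(r.current_tool_pos(),4), tog(np.array(r.current_tool_pos())).round(1))
B=[.4334,.1475]; q=down(np.deg2rad(-3.07))
r.move_to([*B,.12],q); r.move_linear([*B,.043],vel=.12); print(F())
r.set_gripper(0.,50); print(F())
r.move_linear([*B,.17],vel=.2); print(F())
r.move_to([*fromg(0,1.3),.16],q); r.move_linear([*fromg(0,1.3),.11],vel=.12); r.sleep(.2); print(F())
r.move_linear([*fromg(0,1.3),.0907],vel=.05); print(F())
for y in(-1,-2,-3,-4,-5):
    r.move_linear([*fromg(0,y),.0907],vel=.03); f=F(); print(f)
    if f[3]@[*GY,0]>7: break
E
```

```text
(np.float64(15.73), np.float64(1.001), np.float64(0.0), array([0.1, 0.7, 0.4]), array([0.434 , 0.1475, 0.0438]), array([-192.2,  207.9,   43.8]))
(np.float64(16.27), np.float64(0.408), np.float64(50.5), array([-2.6, -0.5,  8.8]), array([0.4336, 0.1476, 0.0435]), array([-192.6,  208. ,   43.5]))
(np.float64(17.05), np.float64(0.407), np.float64(50.1), array([-0.6,  0. , -2.5]), array([0.4328, 0.1474, 0.1691]), array([-193.4,  207.7,  169.1]))
(np.float64(18.91), np.float64(0.408), np.float64(50.1), array([-0.3,  0.2, -2.9]), array([ 0.6153, -0.0691,  0.1109]), array([  0.4,   1.3, 110.9]))
(np.float64(19.44), np.float64(0.408), np.float64(50.9), array([-4.1,  0.4,  4. ]), array([ 0.6146, -0.0691,  0.0906]), array([-0.3,  1.3, 90.6]))
(np.float64(19.69), np.float64(0.413), np.float64(50.7), array([-0.6,  2.1,  2.1]), array([ 0.6148, -0.0715,  0.0906]), array([ 0.1, -1.1, 90.6]))
(np.float64(19.94), np.float64(0.41), np.float64(50.4), array([0.7, 2.1, 0.4]), array([ 0.6148, -0.0725,  0.0906]), array([ 0.1, -2.1, 90.6]))
(np.float64(20.19), np.float64(0.41), np.float64(50.4), array([ 0.4,  2.1, -1.1]), array([ 0.6147, -0.0734,  0.0906]), array([ 0. , -3. , 90.6]))
(np.float64(20.44), np.float64(0.407), np.float64(50.2), array([2.3, 6.3, 0.2]), array([ 0.6147, -0.0738,  0.0906]), array([ 0. , -3.4, 90.6]))
(np.float64(20.69), np.float64(0.41), np.float64(50.4), array([ 1.7, 12.4,  1. ]), array([ 0.6147, -0.0739,  0.0907]), array([ 0. , -3.5, 90.7]))
```

```bash
cat >> h.py <<'E'
def meas(name,y0=-60,z=.24,mv=True):
    if mv: r.move_to([*fromg(10,y0),z],down(np.deg2rad(-3.07))); 
    r.sleep(.15); d=wimg(name); W=cloud(d); G=tog(W); hsv=cv2.cvtColor(d['pixels'],cv2.COLOR_RGB2HSV).astype(int); H,S,V=hsv[...,0],hsv[...,1],hsv[...,2]
    near=(G[...,1]>-80)&(G[...,1]<90)
    def pl(m,z): return tog(ray(d,np.argwhere(m)[:,::-1],z))
    def rc(P): return cv2.minAreaRect(P[:,:2].astype(np.float32))
    o=pl((H>6)&(H<20)&(S>150)&(abs(G[...,2]-90)<6)&near&(abs(G[...,0])<30),.09); print('block',len(o),rc(o),'end y',np.percentile(o[:,1],[1,99,99.7]))
    rd=pl(((H<6)|(H>174))&(S>140)&(G[...,2]>78)&near&(G[...,0]>20)&(G[...,0]<80),.088)
    print('red',len(rd),rd.min(0),rd.max(0),rc(rd)); t=rd[rd[:,0]<rd[:,0].min()+2]; print('tip y',t[:,1].mean())
    pn=pl((H>20)&(H<35)&(S>150)&(abs(G[...,2]-64)<4)&near,.064)
    if len(pn): print('pin',len(pn),rc(pn)); 
    st=G[(abs(G[...,2]-75)<2.5)&(abs(G[...,0])<27)&(G[...,1]>-55)&(G[...,1]<10)&(V<120)]
    if len(st): print('stop',len(st),np.percentile(st[:,1],[1,50,99]))
E
python3 - <<'E'
from h import *
r.set_gripper(.62); r.sleep(.1); print(r.current_finger_force(),r.current_t())
p=np.array(r.current_tool_pos()); r.move_linear([p[0],p[1],.16],vel=.2)
meas('m1'); print(r.current_t())
E
```

```text
0.0 21.1083
block 1894 ((-0.9413871765136719, -3.361583709716797), (35.31513214111328, 62.219181060791016), 0.08847852796316147) end y [-34.46981795  27.73677181  27.74636891]
red 456 [27.20427631 35.17843468 88.        ] [62.70999637 46.34175847 88.        ] ((44.955352783203125, 40.75475311279297), (35.502105712890625, 11.152138710021973), 0.043174196034669876)
tip y 40.07087489989216
pin 127 ((-0.0038270950317382812, -62.20453643798828), (16.720455169677734, 7.557365894317627), 0.09977508336305618)
stop 345 [-44.50274917 -41.35784234 -35.35918506]
22.2833
```

View pics/m1.png

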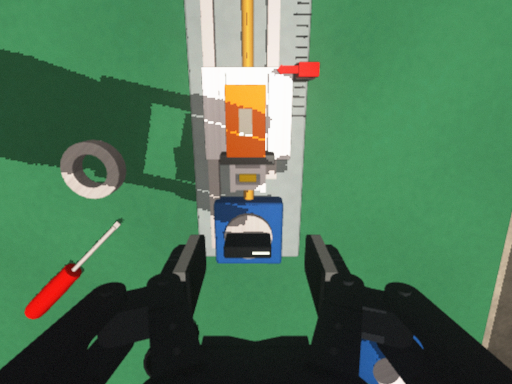

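The block is seated square against the stop: pixel (246,120), centre y −3.4 mm, end about 28.6, pointer about 40.6. The pin is at the pushing end. Winding now.

```bash
python3 - <<'E'
from h import *
F=lambda:(np.round(r.current_t(),2),np.round(r.current_opening(),3),np.round(r.current_finger_force(),1),np.round(r.current_contact_force(),1),np.round(r.current_torque(),2),np.round(r.current_tool_pos(),4))
q=down(np.deg2rad(-93.07))
r.move_to([*KN,.15],q); print(r.current_q().__class__, np.round(r.current_q(),3))
r.move_linear([*KN,.090],vel=.1); Q=np.array(r.inverse_kinematics([*KN,.090],q)); print(F(),Q.round(3))
r.set_gripper(0.,60); print(F())
np.save('Q0.npy',Q)
for a in(.7,1.4,2.13):
    q2=Q.copy(); q2[5]-=a; r.set_joints(q2); print(F())
r.sleep(.2); r.set_gripper(.5); print(F())
p=np.array(r.current_tool_pos()); r.move_linear([p[0],p[1],.15],vel=.2)
meas('m2',-60,.20); print(r.current_t())
E
```

```text
<class 'numpy.ndarray'> [-0.398  0.626  1.487  0.     1.029  1.225]
(np.float64(24.34), np.float64(0.619), np.float64(0.0), array([-0.2, -0.5, -0.5]), array([ 0.01, -0.03,  0.01]), array([ 0.6079, -0.2053,  0.0905])) [-0.398  0.704  1.516 -0.     0.921  1.226]
(np.float64(24.78), np.float64(0.15), np.float64(59.8), array([-2.3, -5.4,  2.9]), array([-0.87,  0.3 , -0.04]), array([ 0.6078, -0.2064,  0.0909]))
(np.float64(25.49), np.float64(0.146), np.float64(59.8), array([-2. , -7.7,  2.8]), array([-1.07,  0.42,  0.18]), array([ 0.6078, -0.2066,  0.0909]))
(np.float64(26.2), np.float64(0.149), np.float64(59.6), array([ 0. , -9.1,  1.1]), array([-1.34,  0.31,  0.15]), array([ 0.608 , -0.2069,  0.0909]))
(np.float64(26.93), np.float64(0.147), np.float64(59.5), array([ 1.7, -9. ,  0.1]), array([-1.57,  0.04,  0.16]), array([ 0.6083, -0.2069,  0.0909]))
(np.float64(27.53), np.float64(0.502), np.float64(0.0), array([ 0. , -0.7,  0.3]), array([ 0.02, -0.01,  0.04]), array([ 0.6076, -0.205 ,  0.09  ]))
block 1802 ((-0.6833477020263672, 13.346502304077148), (62.72389221191406, 35.25783920288086), 89.7071762084961) end y [-17.91295325  44.61363452  44.62027978]
red 625 [27.1654374  34.76943633 88.        ] [62.80616769 46.22928961 88.        ] ((44.98637390136719, 40.49267578125), (35.6423454284668, 11.447641372680664), 0.04552687704563141)
tip y 40.18851823814213
pin 159 ((-0.03754234313964844, -45.082279205322266), (16.20306968688965, 7.359984874725342), 0.07070352882146835)
stop 558 [-27.82793279 -24.1979984  -18.41459557]
28.875
```

```bash
python3 - <<'E'
from h import *
Q=np.load('Q0.npy'); y0=np.deg2rad(-93.07)
r.move_to([*KN,.15],down(y0+2.13)); r.move_linear([*KN,.090],vel=.12); print(np.array(r.current_q())-Q)
r.set_gripper(0.,60)
q2=Q.copy(); q2[5]-=1.18; r.set_joints(q2); r.sleep(.2); r.set_gripper(.5)
p=np.array(r.current_tool_pos()); r.move_linear([p[0],p[1],.15],vel=.2)
r.move_to([*fromg(25,-40),.16],down(np.deg2rad(-3.07))); meas('m3',mv=False); print(r.current_t())
d=dict(np.load('m3.npz')); hsv=cv2.cvtColor(d['pixels'],cv2.COLOR_RGB2HSV).astype(int)
G=tog(cloud(d)); m=((hsv[...,0]<6)|(hsv[...,0]>174))&(hsv[...,1]>110)&(abs(G[...,1]-40)<20)&(G[...,0]>20)&(G[...,0]<80)
P=tog(ray(d,np.argwhere(m)[:,::-1],.0835)); Z=G[m][:,2]
for a in range(25,44,2):
    k=abs(P[:,0]-a)<1
    if k.any(): print(a,P[k][:,1].min().round(2),P[k][:,1].max().round(2),k.sum(),Z[k].mean().round(1))
uv=np.argwhere(m)[:,::-1]; c=uv[P[:,0].argmin()]; print(c)
cv2.imwrite('pics/c3.png',cv2.resize(d['pixels'][max(0,c[1]-50):c[1]+50,max(0,c[0]-70):c[0]+60,::-1],None,fx=5,fy=5,interpolation=cv2.INTER_NEAREST))
E
```

```text
[ 3.08808643e-04 -5.55229843e-04 -7.90217730e-04  1.07226060e-05
  4.81877912e-04 -2.12975244e+00]
block 4674 ((-0.4970245361328125, 10.071075439453125), (62.876441955566406, 35.983665466308594), 89.91512298583984) end y [-21.34440731  40.93140112  41.50283559]
red 815 [-187.48233961 -159.42447969   88.        ] [62.93924202 46.71399546 88.        ] ((-66.36601257324219, -51.99944305419922), (323.4896545410156, 26.581838607788086), 39.121055603027344)
tip y -159.42447969032455
pin 239 ((0.49910926818847656, -52.09477996826172), (9.416970252990723, 16.938467025756836), 89.9420394897461)
stop 585 [-31.41546007 -28.39877423 -21.96788195]
33.225
27 39.84 41.65 6 86.5
29 38.63 43.44 22 87.1
31 38.02 44.03 31 86.1
33 38.02 43.43 30 83.2
35 38.01 43.43 30 83.5
37 38.01 43.43 30 83.4
39 38.01 44.02 34 83.8
41 38.01 44.02 36 84.0
43 37.39 44.02 38 82.9
[  0 345]
```

View pics/c3.png

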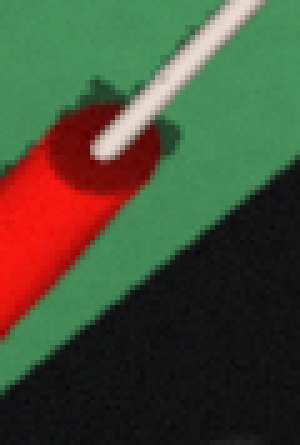

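That crop locked onto the screwdriver handle (a mask outlier) and shows nothing useful about the tip. The numeric profile near the tip is clean, though: tip y ≈ 40.8, block end ≈ 41.9, pin pulling. About 1.05 mm remains, so I'll make a small final wind.

```bash
python3 - <<'E'
from h import *
Q=np.load('Q0.npy'); y0=np.deg2rad(-93.07)
r.move_to([*KN,.15],down(y0+1.18)); r.move_linear([*KN,.090],vel=.12)
r.set_gripper(0.,60)
q2=Q.copy(); q2[5]-=1.05; r.set_joints(q2); r.sleep(.3); r.set_gripper(.5)
p=np.array(r.current_tool_pos()); r.move_linear([p[0],p[1],.15],vel=.2)
r.move_to([*fromg(15,-36),.17],down(np.deg2rad(-3.07))); meas('m4',mv=False); print(r.current_t())
d=dict(np.load('m4.npz')); hsv=cv2.cvtColor(d['pixels'],cv2.COLOR_RGB2HSV).astype(int)
G=tog(cloud(d)); b=(abs(G[...,1]-40)<20)
m=((hsv[...,0]<6)|(hsv[...,0]>174))&(hsv[...,1]>110)&b&(G[...,0]>20)&(G[...,0]<80)
P=tog(ray(d,np.argwhere(m)[:,::-1],.0835))
for a in range(25,40,2):
    k=abs(P[:,0]-a)<1
    if k.any(): print(a,P[k][:,1].min().round(2),P[k][:,1].max().round(2))
o=(hsv[...,0]>6)&(hsv[...,0]<20)&(hsv[...,1]>110)&b&(abs(G[...,0])<25)&(abs(G[...,2]-90)<8)
B=tog(ray(d,np.argwhere(o)[:,::-1],.09))
for a in range(-15,16,5): print('blk',a,B[abs(B[:,0]-a)<1.5][:,1].max().round(2),end=' ')
c=np.argwhere(m&(G[...,2]>75))[:,::-1].mean(0).astype(int); print(c)
x0=max(0,c[0]-90);z0=max(0,c[1]-40); cv2.imwrite('pics/c4.png',cv2.resize(d['pixels'][z0:z0+100,x0:x0+130,::-1],None,fx=5,fy=5,interpolation=cv2.INTER_NEAREST))
E
```

```text
block 4068 ((-0.8512287139892578, 8.733396530151367), (62.827171325683594, 35.56897735595703), 89.9095458984375) end y [-22.66110145  40.12036262  40.15774134]
red 746 [27.27434011 35.59266649 88.        ] [62.86103501 46.86108417 88.        ] ((45.069454193115234, 41.248992919921875), (11.243520736694336, 35.59049606323242), 89.88629150390625)
tip y 41.226668394304454
pin 209 ((0.23115825653076172, -52.65022659301758), (8.958930015563965, 17.45518684387207), 89.9188003540039)
stop 542 [-32.39838345 -29.40229307 -23.05226521]
36.8083
27 40.08 41.36
29 38.79 43.27
31 37.5 43.9
33 38.14 43.9
35 38.14 43.89
37 38.13 43.89
39 38.13 43.88
blk -15 40.79 blk -10 40.78 blk -5 40.15 blk 0 40.76 blk 5 40.75 blk 10 40.74 blk 15 40.11 [306  95]
```

View pics/c4.png

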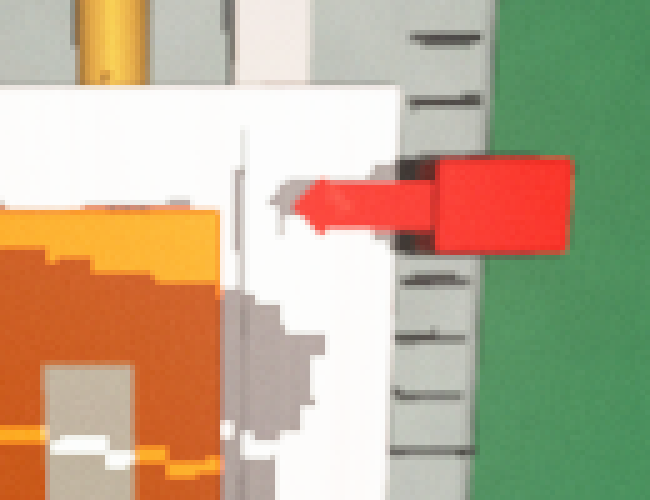

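The crop shows the block's end edge (row ~208) level with the pointer tip (row ~206), under 0.5 mm apart. I'll do one better view of pin versus stop, then hand in.

```bash
python3 - <<'E'
from h import *
r.move_to([*fromg(10,-105),.20],down(np.deg2rad(-3.07))); meas('m5',mv=False); print(r.current_t(), r.current_contact_force())
E
```

```text
block 233 ((-0.6368541717529297, 6.470582962036133), (35.37286376953125, 59.0525016784668), 0.028453294187784195) end y [-22.83501168  35.39699269  35.99065435]
red 204 [29.77072149 32.32034234 88.        ] [62.31617457 36.55570625 88.        ] ((46.04377746582031, 34.43552780151367), (32.54519271850586, 4.233320713043213), 0.012477470561861992)
tip y 36.548789936246465
pin 192 ((0.012119293212890625, -54.029457092285156), (16.44381332397461, 7.6390275955200195), 0.035185202956199646)
stop 77 [-32.70872161 -31.88605025 -28.84570898]
37.4083 [-0.2320436  -0.40739354 -0.98207032]
```

```bash
python3 -c "
from h import *
print(r.hand_in())"
```

```text
the job is handed in; nothing more can be done
None
```

I handed the job in at about 37 s of the 72 s allowed; no verdict came back. By my last measurements the block is square against the stop, its free end is within about 0.5 mm of the pointer tip, and the pin is about 31 mm behind the stop face (pulling end).

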